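Close up the electronics kit case

TASK

Close up the blue kit case that stands open on the desk: push its lid down with the fingertips until it is fully shut, without slamming it, and only then push the two steel clasps on its front edge in until both lie flat against the front of the case. Only push - do not lift the lid or pick anything up - and leave the flask, pen cup, phone and screwdriver where they are.

Things in the scene. Friction and masses are not known exactly. Their poses are not given: they have to be found in the camera images.
- case: blue case with aluminium edges, fixed on the desk. Base 200 (x) x 300 (y) x 80 (z) mm, 100 mm high with lid shut. Origin: centre of its underside, z up; its front with the clasps faces its own -x, roughly the robot; the lid's hinge is along the far top rim. A carrying handle lies flat on the front at |y| < 0.045, z < 0.06, standing out 12 mm
- lid (a joint): the case's lid, 200 x 300 x 20 mm, flat top, about 0.45 kg. Value: angle in rad, 0 = fully shut (its stop), growing as the front edge rises; starts 0.5 to 1.0. Hinge line along case y through point lid_hinge. The hinge is stiff: the lid stays at any angle where it is left and does not fall; about 1 to 6 N down at the front edge moves it
- lid_hinge (a point): point on the lid's hinge line in the middle of the far top rim, case coordinates (0.10, 0, 0.08)
- lid_edge (a point): middle of the lid's front edge on its outer (top) face: 200 mm from the hinge line towards the front and 20 mm above it when shut; moves with the lid
- clasp_left (a joint): steel flap clasp on the lid's front edge, left, case y=+0.09. Plate 30 wide, 45 long, 4 mm thick; hinged along case y at x=-0.107, z=0.090 (lid shut). Value: rad to the lid; 0 = hanging flat on the case front (z 0.090 to 0.045, outer face 9 mm before the wall), 1.57 = straight out to the front; starts 0.9 to 1.4, stops at 0 and 1.7. Stays where left; 2 N at its end swings it
- clasp_left_tip (a point): middle of the free end of the left clasp, 45 mm from its hinge line, at mid thickness
- clasp_right (a joint): steel flap clasp on the lid's front edge, right, case y=-0.09. Plate 30 wide, 45 long, 4 mm thick; hinged along case y at x=-0.107, z=0.090 (lid shut). Value: rad to the lid; 0 = hanging flat on the case front (z 0.090 to 0.045, outer face 9 mm before the wall), 1.57 = straight out to the front; starts 0.9 to 1.4, stops at 0 and 1.7. Stays where left; 2 N at its end swings it
- clasp_right_tip (a point): middle of the free end of the right clasp, 45 mm from its hinge line, at mid thickness
- flask: bystander: upright steel drinks flask with a dark cap, 66 mm across, 190 mm high, loose, beside the case on either side; origin at the centre of its underside
- pencup: bystander: dark wooden pen cup, 76 mm across, 95 mm high (pens to 150 mm), loose, beside the case on the other side; origin at the centre of its underside
- phone: bystander: black phone lying flat, 150 (x) x 74 (y) x 9 mm, loose, on the desk in front of and to one side of the case; origin at the centre of its underside
- screwdriver: bystander: screwdriver with a black handle lying on the desk along its own x, about 200 mm long, loose, in front of and to the other side of the case

How it is judged:
On the way, in this order (a step that is already met when the one before it is completed fails the run):
1. the lid is fully shut (value of joint lid below 0.03 rad), for 0.2 s.
2. both clasps lie flat against the front, the lid still shut (value of joint lid below 0.03 rad and value of joint each of clasp_left, clasp_right below 0.15 rad), for 0.2 s.
At the end, for the whole second after the job is handed in: The lid is within 0.03 rad of fully shut, both clasps are within 0.15 rad of flat, and flask, pen cup, phone and screwdriver are at rest within 30 mm of where they were (all of step 2 and distance of each of flask, pencup, phone, screwdriver from where it was at the start of the episode below 0.03 m and linear speed of each of flask, pencup, phone, screwdriver below 0.02 m/s); the robot touches nothing.
It fails at once if the lid is lifted further open (past 1.2 rad) (value of joint lid above 1.2 rad).
It fails at once if the lid is slammed (swings shut faster than 2.5 rad/s) (velocity of joint lid below -2.5 rad/s).
It fails at once if a clasp is folded in (below 0.4 rad) while the lid is still open (above 0.15 rad) (value of joint lid above 0.15 rad and value of joint any of clasp_left, clasp_right below 0.4 rad).
It fails at once if a bystander is moved more than 30 mm, lifted or tipped over (distance of any of flask, pencup, phone, screwdriver from where it was at the start of the episode above 0.03 m or angle between any of flask, pencup's own z axis and vertical above 0.35 rad).
It also fails if it takes over 54 s, if anything falls off the work surface, if the arm or the gripper's body presses on something with over 40 N, if the wrist force passes 120 N, or if a joint passes its speed limit or range.

ROBOT

A 6-joint arm with a two-finger parallel gripper is mounted at the origin on the work surface. World frame = base frame: x ahead of the robot, y to its left, z up, the work surface at z = 0. Lengths are in m, angles in rad, forces in N, time in s.
With the tool pointing down it reaches from about 0.25 to 0.85 m from the base axis. Payload 12.5 kg.
Tool frame: the origin (TCP) lies at the very end of the fingers, on their centre line; the grasp point (between the pads) lies 19 mm behind it; z points along the fingers, y is the line along which they close (so a half turn about z gives the same grasp; the last joint's range is limited). The gripper opens to 93 mm and grips with 3 to 60 N. Pads are 15 mm wide; open, the fingers measure 128 mm over their backs; the gripper's body (75 mm by 188 mm) begins 65 mm behind the grasp point.
Start: joints at [-1.321, 0.351, 1.652, -0, 1.139, -0.085], TCP at [0.181, -0.519, 0.219] pointing down, gripper open.
Joint ranges: [-2.75, 2.75], [-0.79, 2.1], [0.01, 2.65], [-1.57, 4.71], [0.07, 3.14], [-2.87, 2.87]. Speed limits (rad/s): [2.22, 2.22, 2.79, 3.14, 3.14, 3.14].

INTERFACE

Orientations are given as a rotation vector (axis times angle).
In Python, from station import readout, cams, workorder gives the robot as it stands.
- The arm moves only by the shell command python3 -m creep 'ROWS' [OPENING]. ROWS is text: rows parted by semicolons, each of 4 numbers parted by spaces: the shift along the tool's x, y, z in mm, then the turn about the tool's z in degrees. In form: x y z yaw; .... A call has 1 to 8 rows; each row shifts and turns the commanded pose from where the row before left it, along the tool's axes as they then stand; what a row does not reach is not made up. A row lasts 1/10 s, in which the tool goes at most 50 mm and 8.59 degrees, less where a joint would pass 70% of its speed; a pose out of reach is approached as far as the arm can. A call with a gripper value outside its range is refused whole. OPENING is the opening, from 0 (shut) to 1 (fully open), set as the call begins (- or left out, the last holds). The fingers move at their own pace and stop on an object; the grip force is fixed at half the most. Time passes only in rows, so rows that do not move let the fingers close. It gives the time, the measured TCP pose, the force, the opening and the grip force at its end, in the units of the state.
- readout.get_state(): the state, without advancing time (a new reading comes with each control period).
- cams.camera(name): name is "scene" or "top" or "wrist"; returns a dict with "frame" (420x560x3 uint8, red, green, blue), "vfov" (degrees; the focal length in pixels is half the picture's height over the tangent of half this angle, whatever the lens; pixels are square), "cx", "cy" (the principal point, pixels), "position" and "attitude" of the camera in the world; the wrist camera has in their place "T_tool_cam" (4x4, takes a point from camera to tool coordinates, whose origin is the TCP and whose axes are the flange's). Camera axes: x right, y down, z forward; pixel columns grow to the right and rows downward; lengths in m; the calibration is good to about 2 mm. A picture is of the moment at which its call begins: read the wrist's pose just before it. There is no depth.
- workorder.job_done(): hands the job in; it is judged then, once.
The state is a dict: "t": time; "joints": joint angles; "joint_vel": joint speeds; "joint_torque": joint torques, N m; "tool_pos": TCP position; "tool_rot": TCP orientation; "contact_force": force on the tool from outside, world axes, zero at the start; "moment": the same for the moment, N m; "grip_width": finger opening in m; "grasp_force": force on a finger pad.
Only numpy, scipy, OpenCV 4.12 (cv2) and the standard library are available. Lean on these libraries where they do the work, as an engineer would, in place of code of your own. Each camera call takes 0.05 s, during which the arm holds its last target. There are 200 camera calls.

## Working session

There is one attempt and no reset: what is moved stays moved. The work goes in short steps, Python scripts to look and compute and a shell command to move; the robot and the scene stay as the last step left them, time stands still between calls to the robot, and variables do not carry over. Pictures are saved under pics/ and viewed, at most 10 in all, crops included, and the job is handed in when it is done.

```bash
mkdir -p pics; cat > h.py <<'E'
import numpy as np,cv2
from scipy.spatial.transform import Rotation as R
from station import readout,cams,workorder
def K(c): return c["frame"].shape[0]/2/np.tan(np.radians(c["vfov"])/2)
E
python3 - <<'E'
from h import *
import pickle
d={}
for n in("scene","top"):
    c=cams.camera(n);d[n]=c
    cv2.imwrite(f"pics/{n}0.png",c["frame"][:,:,::-1])
    print(n,{k:v for k,v in c.items() if k!="frame"})
pickle.dump(d,open("c0.pkl","wb"))
s=readout.get_state();print(s)
E
```

```text
scene {'vfov': 55.867311828630775, 'cx': 276.4224918360876, 'cy': 213.29411048513555, 'position': array([ 0.66101259, -0.58653034,  0.72830238]), 'attitude': array([-2.36173973, -0.14501666,  0.08245217])}
top {'vfov': 49.94847118555151, 'cx': 273.0616638381313, 'cy': 210.2006634820012, 'position': array([0.42156942, 0.04012135, 1.11747558]), 'attitude': array([-2.11882399,  2.15651574, -0.18892951])}
{'t': 0.1, 'joints': array([-1.32060376e+00,  3.51157184e-01,  1.65234872e+00,  1.63637929e-05,
        1.13907394e+00, -8.45623886e-02]), 'joint_vel': array([-0.0014664 , -0.00098779, -0.00151619, -0.00119027,  0.0003901 ,
        0.00016898]), 'joint_torque': array([ 3.45083417e-04, -4.98028207e+01, -2.85705721e+01,  7.00325263e-02,
        2.38480320e-02, -6.56367274e-05]), 'tool_pos': array([ 0.18066949, -0.51916436,  0.21817337]), 'tool_rot': array([-3.09671961e+00, -5.23205354e-01,  1.04979041e-04]), 'contact_force': array([ 0.18771767,  1.04061212, -1.02499054]), 'moment': array([-0.01772768, -0.01992773,  0.00635206]), 'grasp_force': 0.0, 'grip_width': 0.09299715308320272}
```

View pics/scene0.png

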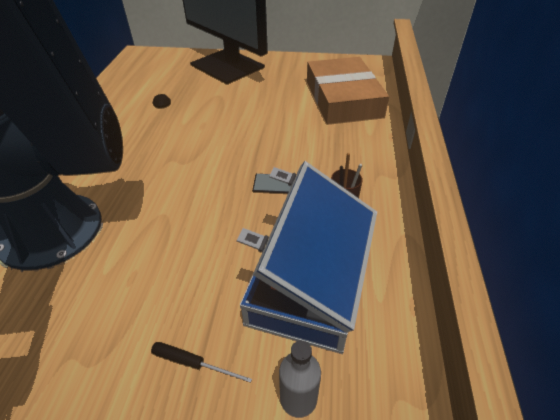

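View pics/top0.png

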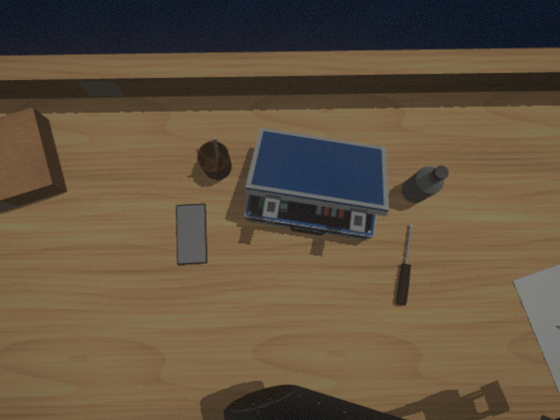

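The lid stands open. In the top view its corners are about (258,132), (386,150), (387,210) and (249,196), with clasps at (272,207) and (359,220). In the scene view the corners are about (304,168), (375,208), (352,322) and (258,262), with clasps at (283,175) and (252,240). The phone is to the left, and the flask and screwdriver to the right. Next I triangulate the blue lid panel.

```bash
cat >> h.py <<'E'
def ray(c,p,tool=None):
    d=np.array([(p[0]-c["cx"])/K(c),(p[1]-c["cy"])/K(c),1.])
    d=R.from_rotvec(c["attitude"]).as_matrix()@d
    return c["position"],d/np.linalg.norm(d)
def tri(rays):
    A=sum(np.eye(3)-np.outer(d,d) for o,d in rays);b=sum((np.eye(3)-np.outer(d,d))@o for o,d in rays)
    x=np.linalg.solve(A,b);return x,max(np.linalg.norm(np.cross(x-o,d)) for o,d in rays)
def onplane(c,p,z):
    o,d=ray(c,p);return o+d*(z-o[2])/d[2]
def lidquad(c,seed):
    f=cv2.cvtColor(c["frame"],cv2.COLOR_RGB2HSV)
    m=cv2.inRange(f,(100,120,50),(130,255,255))
    n,l,st,_=cv2.connectedComponentsWithStats(cv2.erode(m,np.ones((2,2))))
    m=(l==l[seed[1],seed[0]]).astype(np.uint8)
    h=cv2.convexHull(cv2.findContours(m,0,1)[0][0] if 0 else max(cv2.findContours(m,cv2.RETR_EXTERNAL,cv2.CHAIN_APPROX_NONE)[0],key=cv2.contourArea))
    q=cv2.approxPolyN(h,4,ensure_convex=True).reshape(-1,2)
    return q.astype(float),m
E
python3 - <<'E'
from h import *
import pickle
d=pickle.load(open("c0.pkl","rb"))
qs={}
for n,s in(("scene",(320,240)),("top",(320,170))):
    q,m=lidquad(d[n],s);qs[n]=q;print(n,q.tolist(),m.sum())
T={"FL":(249,196),"BL":(258,132),"BR":(386,150),"FR":(387,210)}
S={"FL":(304,168),"BL":(375,208),"BR":(352,322),"FR":(258,262)}
P={}
for k in T:
    near=lambda q,p:q[np.argmin(np.linalg.norm(q-np.array(p),axis=1))]
    a=near(qs["top"],T[k]);b=near(qs["scene"],S[k])
    P[k],e=tri([ray(d["top"],a),ray(d["scene"],b)]);print(k,a,b,P[k].round(4),round(e,4))
C=np.mean(list(P.values()),axis=0)
y=(P["FL"]-P["FR"]+P["BL"]-P["BR"])/2;x=(P["BL"]-P["FL"]+P["BR"]-P["FR"])/2
print("size",np.linalg.norm(x),np.linalg.norm(y),"y dir",y/np.linalg.norm(y))
yh=y*[1,1,0];yh/=np.linalg.norm(yh);xh=np.array([yh[1],-yh[0],0])
a=np.arctan2(-x[2],x@xh);print("lid",a,"yaw",np.arctan2(xh[1],xh[0]))
u=np.cos(a)*xh-np.array([0,0,np.sin(a)]);n=np.cross(u,yh)
H=C+.1*u-.02*n;print("hinge",H,"case origin",H-.1*xh-[0,0,.08])
# cross-check with case front bottom corners guess + clasps tri
for nm,a,b in(("cl",(272,207),(283,175)),("cr",(359,220),(252,240))):
    print(nm,tri([ray(d["top"],a),ray(d["scene"],b)]))
print("flask bottom/top cap, z.19",onplane(d["top"],(440,172),.19),"screw",[onplane(d["top"],p,.012).round(3) for p in((409,226),(402,303))],"phone",[onplane(d["top"],p,.009).round(3) for p in((177,205),(207,264))],"cup",onplane(d["top"],(215,160),.095))
E
```

```text
scene [[372.0, 213.0], [350.0, 320.0], [267.0, 268.0], [308.0, 168.0]] 9056
top [[380.0, 151.0], [382.0, 204.0], [253.0, 183.0], [265.0, 133.0]] 6153
FL [253. 183.] [308. 168.] [0.6347 0.0714 0.1971] 0.001
BL [265. 133.] [372. 213.] [0.779  0.0456 0.1031] 0.0014
BR [380. 151.] [350. 320.] [ 0.7311 -0.2227  0.1022] 0.0015
FR [382. 204.] [267. 268.] [ 0.5861 -0.1964  0.1958] 0.0007
size 0.17436473837900407 0.27240433835995115 y dir [0.17706521 0.98419157 0.00385576]
lid 0.5680445462927911 yaw -0.17800507913113783
hinge [ 0.75511393 -0.08856357  0.07890166] case origin [ 0.65669404 -0.07085692 -0.00109834]
cl (array([0.58392421, 0.03318016, 0.2043955 ]), np.float64(0.0011232803697006752))
cr (array([ 0.5522907 , -0.14529746,  0.20333693]), np.float64(0.0006367107035118864))
flask bottom/top cap, z.19 [ 0.65473684 -0.32510288  0.19      ] screw [array([ 0.563, -0.307,  0.012]), array([ 0.377, -0.277,  0.012])] phone [array([0.626, 0.268, 0.009]), array([0.479, 0.193, 0.009])] cup [0.71617269 0.16351682 0.095     ]
```

```bash
python3 -m creep '0 0 -12 7.4;0 0 -12 7.4;0 0 -12 7.4;0 0 -12 7.3' 0; python3 -m creep '20 -30 0 0;20 -30 0 0;20 -30 0 0;20 -30 0 0;20 -30 0 0;20 -30 0 0;20 -30 0 0;20 -30 0 0'; python3 -m creep '20 -30 0 0;20 -30 0 0;20 -30 0 0;20 -30 0 0;20 -30 0 0;20 -30 0 0;20 -30 0 0;0 0 0 0'
cat > loc.py <<'E'
from h import *
s=readout.get_state();O=np.array([.6567,-.0709]);w=-.178
M=R.from_rotvec(s["tool_rot"]).as_matrix();p=s["tool_pos"]
d=p[:2]-O;c,n=np.cos(w),np.sin(w)
print("t",round(s["t"],2),"case xyz mm",(np.array([c*d[0]+n*d[1],-n*d[0]+c*d[1],p[2]])*1e3).round(1),"toolx head",np.arctan2(M[1,0],M[0,0]).round(4),"F",s["contact_force"].round(1),"grip",round(s["grip_width"],3),"q",s["joints"].round(2))
E
python3 loc.py
```

```text
t: 0.5
tool_pos: [0.1807, -0.5192, 0.2668]
tool_rot: [-3.127, 0.291, 0.0]
contact_force: [-0.8, 0.3, -0.1]
grip_width: 0.0655
grasp_force: 0.0
t: 1.3
tool_pos: [0.3819, -0.3107, 0.2665]
tool_rot: [-3.129, 0.283, 0.0]
contact_force: [0.3, -0.8, -0.2]
grip_width: 0.0026
grasp_force: 0.0
t: 2.1
tool_pos: [0.5582, -0.1277, 0.266]
tool_rot: [-3.129, 0.278, 0.001]
contact_force: [0.1, -0.3, 0.7]
grip_width: 0.0005
grasp_force: 0.0
t 2.1 case xyz mm [-86.8 -73.4 266. ] toolx head -0.177 F [ 0.1 -0.3  0.7] grip 0.0 q [-0.31  0.35  1.53  0.    1.26  1.44]
```

```bash
python3 -m creep '14 -24 0 0;14 -25 0 0;14 -24 0 0;0 0 20 0;0 0 20 0;0 0 15 0;0 0 0 0'; python3 loc.py; python3 - <<'E'
from h import *
c=cams.camera("scene");cv2.imwrite("pics/s1.png",cv2.resize(c["frame"][130:350,150:450,::-1],None,fx=2,fy=2))
E
```

```text
t: 2.8
tool_pos: [0.6095, -0.0664, 0.2094]
tool_rot: [-3.129, 0.283, 0.007]
contact_force: [-1.0, 0.0, -0.1]
grip_width: 0.0004
grasp_force: 0.0
t 2.8 case xyz mm [-47.2  -3.9 209.4] toolx head -0.1803 F [-1.   0.  -0.1] grip 0.0 q [-0.18  0.48  1.49 -0.    1.18  1.57]
```

View pics/s1.png

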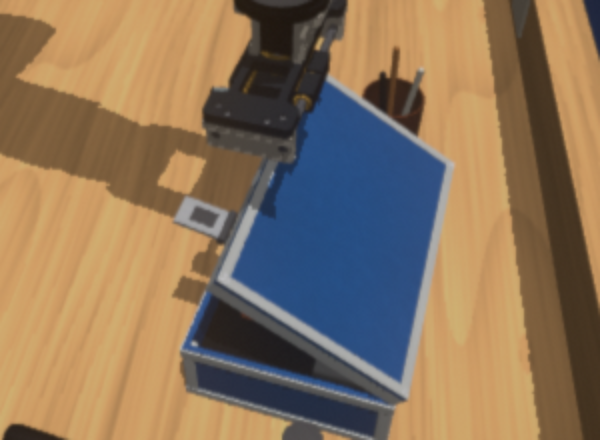

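The shut fingertips (about (275,165) in the crop) are just inside the lid's front edge, midway between the clasps. I'll now press down slowly.

```bash
python3 -m creep '5 0 3 0;0 0 6 0;0 0 8 0;0 0 8 0;0 0 8 0;0 0 8 0'; python3 loc.py;  python3 -m creep '0 0 8 0;0 0 8 0;0 0 8 0;0 0 8 0;0 0 8 0'; python3 loc.py
```

```text
t: 3.45
tool_pos: [0.6157, -0.067, 0.1701]
tool_rot: [3.129, -0.282, 0.0]
contact_force: [-1.4, -0.3, 4.1]
grip_width: 0.0006
grasp_force: 1.8
t 3.45 case xyz mm [-41.   -3.5 170.1] toolx head -0.1801 F [-1.4 -0.3  4.1] grip 0.001 q [-0.18  0.53  1.51 -0.    1.11  1.57]
t: 3.95
tool_pos: [0.6157, -0.067, 0.1299]
tool_rot: [-3.129, 0.282, 0.001]
contact_force: [-1.8, -0.1, 4.5]
grip_width: 0.0006
grasp_force: 1.9
t 3.95 case xyz mm [-41.1  -3.5 129.9] toolx head -0.18 F [-1.8 -0.1  4.5] grip 0.001 q [-0.18  0.57  1.54  0.    1.03  1.57]
```

```bash
python3 -m creep '0 0 6 0;0 0 6 0;0 0 6 0;0 0 5 0;0 0 4 0;0 0 3 0'; python3 loc.py;  python3 -m creep '0 0 2 0;0 0 0 0;0 0 0 0'; python3 loc.py
```

```text
t: 4.55
tool_pos: [0.6157, -0.067, 0.1002]
tool_rot: [-3.129, 0.282, 0.0]
contact_force: [-3.5, -0.3, 12.7]
grip_width: 0.0006
grasp_force: 6.8
t 4.55 case xyz mm [-41.   -3.4 100.2] toolx head -0.1801 F [-3.5 -0.3 12.7] grip 0.001 q [-0.18  0.61  1.56  0.    0.97  1.57]
t: 4.85
tool_pos: [0.6158, -0.067, 0.1002]
tool_rot: [3.129, -0.282, 0.0]
contact_force: [-9.7, 1.6, 18.1]
grip_width: 0.0009
grasp_force: 9.4
t 4.85 case xyz mm [-41.   -3.5 100.2] toolx head -0.18 F [-9.7  1.6 18.1] grip 0.001 q [-0.18  0.61  1.56 -0.    0.97  1.57]
```

```bash
python3 -m creep '0 0 1 0;0 0 0 0;0 0 0 0;0 0 -20 0;0 0 -30 0;-30 0 -20 0;-30 0 0 0;0 0 0 0'; python3 loc.py; python3 - <<'E'
from h import *
import pickle
d={n:cams.camera(n) for n in("scene","top")};pickle.dump(d,open("c1.pkl","wb"))
a=cv2.resize(d["scene"]["frame"][150:350,200:400,::-1],None,fx=2,fy=2);b=cv2.resize(d["top"]["frame"][110:310,220:420,::-1],None,fx=2,fy=2)
cv2.imwrite("pics/s2.png",np.hstack([a,b]))
E
```

```text
t: 5.65
tool_pos: [0.5548, -0.0558, 0.168]
tool_rot: [-3.129, 0.282, -0.0]
contact_force: [1.2, -0.8, -0.4]
grip_width: 0.0007
grasp_force: 0.0
t 5.65 case xyz mm [-103.    -3.2  168. ] toolx head -0.1799 F [ 1.2 -0.8 -0.4] grip 0.001 q [-0.18  0.42  1.68  0.    1.04  1.57]
```

View pics/s2.png

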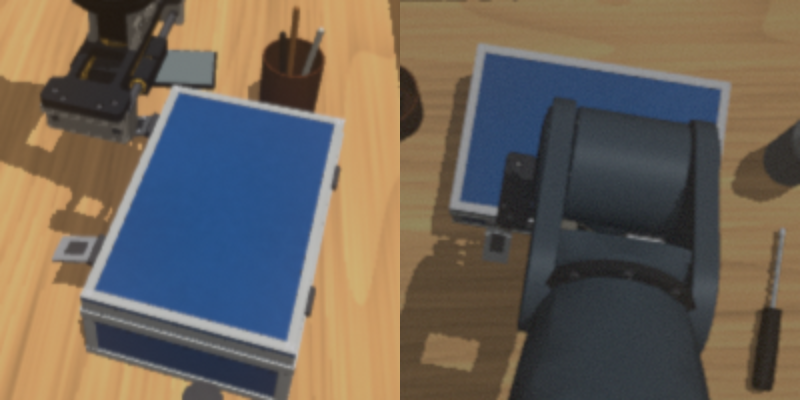

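The lid is shut and both clasps still point out (right one about (75,248) in the left half, left one about (497,243) in the right half). I'll go to the left clasp: press down from above, then inward.

```bash
python3 -m creep '-12 -24 0 0;-12 -24 0 0;-10 -24 0 0;0 -21 0 0;0 0 20 0;0 0 20 0;0 0 10 0;0 0 0 0'; python3 loc.py; python3 -m creep '0 0 6 0;0 0 6 0;0 0 6 0;0 0 6 0;0 0 6 0'; python3 loc.py
```

```text
t: 6.55
tool_pos: [0.5399, 0.0412, 0.1162]
tool_rot: [3.129, -0.283, -0.003]
contact_force: [0.3, -0.5, 0.1]
grip_width: 0.0008
grasp_force: 0.0
t 6.55 case xyz mm [-134.8   89.7  116.2] toolx head -0.1802 F [ 0.3 -0.5  0.1] grip 0.001 q [-0.01  0.47  1.76  0.    0.91  1.74]
t: 7.05
tool_pos: [0.54, 0.0413, 0.0873]
tool_rot: [-3.129, 0.283, -0.0]
contact_force: [-0.0, 0.2, -0.4]
grip_width: 0.0004
grasp_force: 0.0
t 7.05 case xyz mm [-134.7   89.7   87.3] toolx head -0.1801 F [-0.   0.2 -0.4] grip 0.0 q [-0.01  0.51  1.78 -0.    0.85  1.74]
```

```bash
python3 -m creep '0 0 5 0;0 0 5 0;0 0 5 0;0 0 5 0;0 0 5 0;0 0 0 0'; python3 loc.py; python3 -m creep '4 0 0 0;4 0 0 0;3 0 0 0;2 0 0 0;0 0 0 0'; python3 loc.py
```

```text
t: 7.65
tool_pos: [0.5394, 0.0413, 0.0618]
tool_rot: [3.129, -0.282, -0.002]
contact_force: [0.6, 0.3, -0.2]
grip_width: 0.0006
grasp_force: 0.0
t 7.65 case xyz mm [-135.3   89.7   61.8] toolx head -0.1801 F [ 0.6  0.3 -0.2] grip 0.001 q [-0.01  0.55  1.79  0.    0.8   1.74]
t: 8.15
tool_pos: [0.5531, 0.0389, 0.0626]
tool_rot: [-3.129, 0.283, -0.001]
contact_force: [-0.9, 0.1, -0.8]
grip_width: 0.0005
grasp_force: 0.3
t 8.15 case xyz mm [-121.4   89.7   62.6] toolx head -0.1802 F [-0.9  0.1 -0.8] grip 0.0 q [-0.01  0.57  1.76  0.    0.82  1.74]
```

```bash
python3 -m creep '2 0 0 0;2 0 0 0;1 0 0 0;0 0 0 0'; python3 loc.py; python3 -m creep '1 0 0 0;1 0 0 0;0 0 0 0'; python3 loc.py
```

```text
t: 8.55
tool_pos: [0.5571, 0.0381, 0.0626]
tool_rot: [3.129, -0.282, -0.003]
contact_force: [-6.1, 1.0, 2.0]
grip_width: 0.0003
grasp_force: 2.7
t 8.55 case xyz mm [-117.3   89.7   62.6] toolx head -0.18 F [-6.1  1.   2. ] grip 0.0 q [-0.02  0.57  1.75  0.    0.82  1.74]
t: 8.85
tool_pos: [0.5572, 0.0382, 0.0625]
tool_rot: [3.129, -0.282, -0.01]
contact_force: [-15.9, 2.4, 10.3]
grip_width: 0.0007
grasp_force: 8.1
t 8.85 case xyz mm [-117.3   89.7   62.5] toolx head -0.1799 F [-15.9   2.4  10.3] grip 0.001 q [-0.02  0.57  1.74  0.    0.83  1.74]
```

The finger has stopped where a flat clasp would be (-117 mm). I'll back off and move to the right clasp.

```bash
python3 -m creep '-10 0 0 0;-10 0 0 0;0 0 -20 0;0 0 -25 0;0 0 -20 0;0 30 0 0;0 30 0 0;0 30 0 0'; python3 -m creep '0 30 0 0;0 30 0 0;0 30 0 0;0 0 0 0;0 0 15 0;0 0 15 0;0 0 8 0;0 0 0 0'; python3 loc.py
```

```text
t: 9.65
tool_pos: [0.5237, -0.0481, 0.1281]
tool_rot: [3.129, -0.281, 0.003]
contact_force: [-0.6, -0.1, 0.2]
grip_width: 0.0007
grasp_force: 0.0
t: 10.45
tool_pos: [0.5073, -0.1351, 0.0889]
tool_rot: [-3.129, 0.282, 0.002]
contact_force: [-0.2, 0.4, -0.7]
grip_width: 0.0006
grasp_force: 0.0
t 10.45 case xyz mm [-135.6  -89.7   88.9] toolx head -0.1797 F [-0.2  0.4 -0.7] grip 0.001 q [-0.35  0.48  1.82  0.    0.84  1.4 ]
```

```bash
python3 -m creep '0 0 5 0;0 0 5 0;0 0 5 0;0 0 5 0;0 0 6 0;0 0 0 0'; python3 loc.py; python3 -m creep '4 0 0 0;4 0 0 0;3 0 0 0;3 0 0 0;2 0 0 0;2 0 0 0;1 0 0 0;0 0 0 0'; python3 loc.py
```

```text
t: 11.05
tool_pos: [0.5071, -0.1356, 0.0626]
tool_rot: [-3.128, 0.283, 0.003]
contact_force: [-0.2, -0.5, 0.1]
grip_width: 0.0005
grasp_force: 0.0
t 11.05 case xyz mm [-135.8  -90.2   62.6] toolx head -0.1801 F [-0.2 -0.5  0.1] grip 0.001 q [-0.35  0.53  1.84 -0.    0.78  1.4 ]
t: 11.85
tool_pos: [0.5252, -0.139, 0.0635]
tool_rot: [-3.128, 0.282, 0.005]
contact_force: [-9.3, 1.3, 4.3]
grip_width: 0.0008
grasp_force: 4.7
t 11.85 case xyz mm [-117.4  -90.3   63.5] toolx head -0.1799 F [-9.3  1.3  4.3] grip 0.001 q [-0.34  0.55  1.79 -0.    0.81  1.41]
```

```bash
python3 -m creep '1 0 0 0;0 0 0 0;0 0 0 0'; python3 -m creep '-20 0 0 0;-30 0 0 0;-30 0 -20 0;-30 0 -20 0;-30 0 -20 0;-30 0 -20 0;-30 0 -20 0;0 0 0 0'; python3 -m creep '-30 0 0 0;-30 0 0 0;-30 0 0 0;0 0 0 0;0 0 0 0'; python3 loc.py; python3 - <<'E'
from h import *
d={n:cams.camera(n) for n in("scene","top")}
a=cv2.resize(d["scene"]["frame"][150:350,200:400,::-1],None,fx=2,fy=2);b=cv2.resize(d["top"]["frame"][110:310,220:420,::-1],None,fx=2,fy=2)
cv2.imwrite("pics/s3.png",np.hstack([a,b]))
E
```

```text
t: 12.15
tool_pos: [0.5252, -0.1389, 0.0635]
tool_rot: [-3.128, 0.282, 0.008]
contact_force: [-14.5, 1.0, 8.4]
grip_width: 0.0005
grasp_force: 7.4
t: 12.95
tool_pos: [0.3297, -0.1035, 0.1657]
tool_rot: [3.127, -0.283, 0.007]
contact_force: [0.4, -0.2, 0.2]
grip_width: 0.0004
grasp_force: 0.0
t: 13.45
tool_pos: [0.2432, -0.088, 0.1641]
tool_rot: [3.128, -0.284, 0.004]
contact_force: [0.6, -0.2, 0.3]
grip_width: 0.0004
grasp_force: 0.0
t 13.45 case xyz mm [-403.9  -90.1  164.1] toolx head -0.1808 F [ 0.6 -0.2  0.3] grip 0.0 q [-0.53 -0.14  2.37  0.    0.91  1.22]
```

View pics/s3.png

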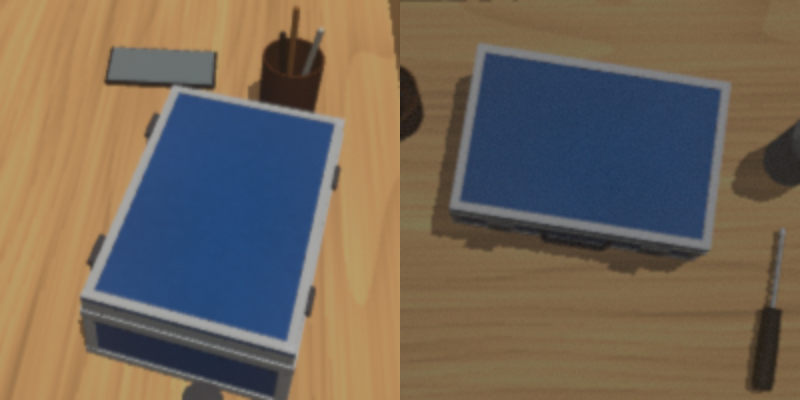

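The lid is shut. Both clasps are flat, at (152,126) and (97,250) in the left half, and the bystanders look unmoved.

```bash
python3 -c "from station import workorder; print(workorder.job_done())"
```

```text
the job is handed in; nothing more can be done
None
```

The lid is fully shut, both clasps are flat against the front, the bystanders looked unmoved in the last pictures, and the job is handed in at about 13.5 s; no verdict was returned.

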